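# Park the top-heavy tool chest in its bench dock

### The job

Clear the watchmaker's bench: push the tall tool chest along the bench into its aluminium dock, between the side rails and up against the end stop, with the oil jar still standing on top. The chest is top-heavy, so push only on its low grey plinth, letting it slide without tipping; do not lift it, push on the drawer tower or touch the jar. Leave the other things on the bench where they are.

Things in the scene. Friction and masses are not known exactly. Their poses are not given: they have to be found in the camera images.
- chest: Tool chest: weighted grey plinth 150 long (x) x 120 wide (y) x 40 high carrying the drawer tower; about 0.9 kg, top-heavy (centre of mass about 20 mm ahead of the origin, 75 mm up); takes 4 to 8 N to slide. Origin: centre of its underside, on the bench. +x: leading end, enters the dock first. Push the bare rear face, x = -75 mm; above it the plinth top is a free step 70 mm deep (x -75 to -5).
- tower: The drawer tower of the chest, fixed to the plinth: 80 (x) x 100 (y) x 120 high, dark wood with brass corners, its four small drawers (fixed shut) on the -x side. Origin: centre of its underside, 35 mm ahead (+x) of the chest's origin and 40 mm up; axes as the chest's. Its top is 160 mm above the bench.
- jar: Small amber oil jar with a black cap, 36 diameter x 42 high, 50 g, standing loose on the tower's top. Origin: centre of its underside.
- dock: Fixed aluminium U with a blue floor patch (no step). Origin: on the bench, where the seated chest's origin lies; +x: the way the chest enters; the seated chest has the same axes. End stop 166 wide, 30 high, face at x = +75 mm. Side rails 18 high, inner faces at y = +-69 mm (9 mm play a side), x = +5 to +75 mm; flared lead-ins from x = -23 mm, opening to y = +-85 mm there.
- blower: Bystander: orange rubber-look bulb blower standing upright, 68 diameter x 110 high. Origin: centre of its underside.
- dish: Bystander: round blue parts dish, 100 diameter x 18 high. Origin: centre of its underside.
- carousel: Bystander: round black screwdriver stand, 90 diameter, 107 high with its coloured screwdrivers. Origin: centre of its underside.
- holder: Bystander: steel movement holder with a watch movement on it, 60 x 38 x 36 high. Origin: centre of its underside.
- loupe: Bystander: black eye loupe, 38 diameter x 30 high. Origin: centre of its underside.
- cup: Bystander: small green glass cup, 44 diameter x 35 high. Origin: centre of its underside.

How it is judged:
By the outcome, as a careful person would: the job done as asked, in the order asked, and still so for the second after the job is handed in, with the robot touching nothing.
It also fails if it takes over 59 s, if anything falls off the work surface, if the arm or the gripper's body presses on something with over 40 N, if the wrist force passes 120 N, or if a joint passes its speed limit or range.

### The arm

A 6-joint arm with a two-finger parallel gripper is mounted at the origin on the work surface. World frame = base frame: x ahead of the robot, y to its left, z up, the work surface at z = 0. Lengths are in m, angles in rad, forces in N, time in s.
With the tool pointing down it reaches from about 0.35 to 0.975 m from the base axis. Payload 4.9 kg.
Tool frame: the origin (TCP) lies at the very end of the fingers, on their centre line; the grasp point (between the pads) lies 19 mm behind it; y points along the fingers, z is the direction in which the jaws open and shut, and the axes are right-handed (so a half turn about y gives the same grasp; the last joint's range is limited). The gripper opens to 85 mm and grips with 20 to 120 N. Pads are 22 mm wide; open, the fingers measure 114 mm over their backs; the gripper's body (76 mm by 85 mm) begins 54 mm behind the grasp point. The pads swing forward as they close: fully open they stand 13 mm farther back than shut.
Start: joints at [-1.359, 0.053, 1.613, -0, 1.476, -0.119], TCP at [0.203, -0.591, 0.231] pointing down, gripper open.
Joint ranges: [-3.01, 3.01], [-1.01, 2.22], [0.06, 2.58], [-1.02, 4.17], [0.09, 2.62], [-3.14, 3.14]. Speed limits (rad/s): [2.57, 2.57, 3.14, 3.14, 3.14, 3.14].

### API

Orientations are given as a rotation vector (axis times angle).
In Python, from station import ctrl gives the robot as it stands.
- The arm moves only by the tool arm_command, never from a script. Its argument "steps" is a list of rows, each a list of 3 entries, a list of its own where there are three numbers: the shift along the tool's x, y, z in m, then the turn, a rotation vector about the tool's x, y, z in degrees, then the opening, from 0 (shut) to 1 (fully open). In form: [[[dx, dy, dz], [ax, ay, az], gripper], ...]. A call has 1 to 5 rows; each row is the pose to reach, as a shift and turn from the pose measured when the call began, along the tool's axes at that moment; what a row does not reach only later rows make up. A row lasts 1/10 s, in which the tool goes at most 50 mm and 8.59 degrees, less where a joint would pass 70% of its speed; a pose out of reach is approached as far as the arm can. A call with a gripper value outside its range is refused whole. The fingers move at their own pace and stop on an object; "force" is the grip in N (left out, the last holds). Time passes only in rows, so rows that repeat a pose let the fingers close. It gives the time, the measured TCP pose, the force and the opening at its end, in the units of the state.
- ctrl.get_obs(): the state, without advancing time (a new reading comes with each control period).
- ctrl.get_image(name): name is "side" or "top"; returns a dict with "img" (400x640x3 uint8, red, green, blue), "camera_matrix" (3x3 intrinsics, pixels), "k1" (the pictures are not rectified: a ray, as slopes to the right and down, at radius r is drawn at 1 + k1 r^2 times it, then the intrinsics apply), "world_from_camera" (4x4, takes a point from camera to world coordinates). Camera axes: x right, y up, looking along -z (the intrinsics and any distortion apply to the point x, -y, -z); pixel columns grow to the right and rows downward; lengths in m; the calibration is good to about 2 mm. A picture is of the moment at which its call begins. There is no depth.
- ctrl.finish_job(): hands the job in, once; it reports no verdict.
Trained networks look in a picture, given as the dict that the camera call returned (one of the last four; its "shot" number tells which), for a name from the list of things; names that differ only in an ending like _2 or _b are one class to them, and where a whole thing is asked for, a point or a joint stands for the part that bears it (a point fixed in the world has none). Each returns a list of dicts, best first, with "confidence" (0 to 1); they miss things now and then, are a little off and sometimes report something else, mostly with a low value. They report only what shows in the picture. A call takes as long as a camera call.
- ctrl.boxes_of(picture, name): "position" ([row, column] in pixels, amid what is visible of it).
The state is a dict: "t": time; "q": joint angles; "dq": joint speeds; "effort": joint torques, N m; "tool_pos": TCP position; "tool_rot": TCP orientation; "contact_force": force on the tool from outside, world axes, zero at the start; "wrist_torque": the same for the moment, N m; "opening": finger opening in m.
Only numpy, scipy, OpenCV 4.12 (cv2) and the standard library are available. Lean on these libraries where they do the work, as an engineer would, in place of code of your own. Each camera call takes 0.05 s, during which the arm holds its last target.

## Working session

There is one attempt and no reset: what is moved stays moved. The work goes in short steps, Python scripts to look and compute and a tool call to move; the robot and the scene stay as the last step left them, time stands still between calls to the robot, and variables do not carry over. Pictures are saved under pics/ and viewed, and the job is handed in when it is done.

Besides the shell and the picture viewer there is one more tool, called after "Emit:" as name(argument=value, ...), one argument or row to a line, values as JSON. arm_command: Moves the arm, as the interface text tells. Its arguments: {"type":"object","properties":{"steps":{"type":"array"},"force":{"type":"number"}},"required":["steps"]}

```bash
ls; mkdir -p pics
cat > h.py <<'E'
import numpy as np, cv2
from station import ctrl
from scipy.spatial.transform import Rotation as R
def save(p,n): cv2.imwrite('pics/'+n,p['img'][:,:,::-1].copy())
def proj(p,X):
    X=np.atleast_2d(X).astype(float);T=np.linalg.inv(p['world_from_camera']);c=X@T[:3,:3].T+T[:3,3]
    s=np.c_[c[:,0]/-c[:,2],-c[:,1]/-c[:,2]];r2=(s**2).sum(1,keepdims=True);s=s*(1+p['k1']*r2)
    K=np.array(p['camera_matrix']);return np.c_[K[0,0]*s[:,0]+K[0,2],K[1,1]*s[:,1]+K[1,2]]
def unproj(p,uv,z):
    uv=np.atleast_2d(uv).astype(float);K=np.array(p['camera_matrix'])
    d=(uv-[K[0,2],K[1,2]])/[K[0,0],K[1,1]];s=d.copy()
    for _ in range(20): s=d/(1+p['k1']*(s**2).sum(1,keepdims=True))
    T=np.array(p['world_from_camera']);ray=np.c_[s[:,0],-s[:,1],-np.ones(len(s))]@T[:3,:3].T
    o=T[:3,3];t=(z-o[2])/ray[:,2];return o+ray*t[:,None]
E
python3 - <<'E'
from h import *
print(ctrl.get_obs())
for n in('side','top'):
    p=ctrl.get_image(n);save(p,n+'0.png');print(n,p['camera_matrix'],p['k1'],p['world_from_camera'])
    for k in 'chest tower jar dock blower dish carousel holder loupe cup'.split():
        print(k,[(np.round(b['position']),round(b['confidence'],2),np.round(unproj(p,b['position'][::-1],0)[0],3)) for b in ctrl.boxes_of(p,k)[:2]])
E
```

```text
pics
{'t': 0.0, 'q': array([-1.35895460e+00,  5.33646843e-02,  1.61432338e+00, -1.70840274e-05,
        1.47601556e+00, -1.18993383e-01]), 'dq': array([ 0.00051894,  0.00080378, -0.0007908 , -0.00048747,  0.00118147,
        0.00015086]), 'effort': array([ 1.03076782e-03, -3.93674040e+01, -3.70179749e+01, -8.42919394e-05,
        6.90784946e-03, -1.39085509e-05]), 'tool_pos': array([ 0.20288472, -0.59047642,  0.23004063]), 'tool_rot': array([-0.34106323,  2.04445088, -2.04008639]), 'contact_force': array([-0.66140563,  0.04822722, -0.57864657]), 'wrist_torque': array([-0.07319853,  0.01655669, -0.01210248]), 'opening': 0.0854216714968997}
side [[376.19500541   0.         315.7982186 ]
 [  0.         376.19500541 201.1621844 ]
 [  0.           0.           1.        ]] -0.05154047888318314 [[-0.88255212  0.33793373 -0.32695955  0.33811531]
 [-0.4700824  -0.65057987  0.59646322  0.55871098]
 [-0.01114826  0.68010781  0.73302734  0.73303411]
 [ 0.          0.          0.          1.        ]]
chest [(array([172., 355.]), 0.96, array([ 0.618, -0.189, -0.   ]))]
tower [(array([165., 357.]
[... 1147 characters left out ...]
.92, array([ 0.588, -0.156,  0.   ])), (array([151., 323.]), 0.2, array([0.761, 0.039, 0.   ]))]
tower [(array([221., 399.]), 0.84, array([ 0.59 , -0.143,  0.   ]))]
jar [(array([213., 404.]), 0.77, array([ 0.609, -0.156,  0.   ]))]
dock [(array([242., 286.]), 0.68, array([0.538, 0.127, 0.   ]))]
blower [(array([151., 324.]), 0.86, array([0.759, 0.035, 0.   ]))]
dish [(array([271., 223.]), 0.94, array([0.47 , 0.273, 0.   ]))]
carousel [(array([140., 374.]), 0.74, array([ 0.788, -0.087,  0.   ]))]
holder [(array([151., 323.]), 0.67, array([0.76 , 0.038, 0.   ])), (array([191., 238.]), 0.57, array([0.66 , 0.242, 0.   ]))]
loupe []
cup [(array([224., 231.]), 0.78, array([0.58 , 0.256, 0.   ]))]
```

View pics/top0.png

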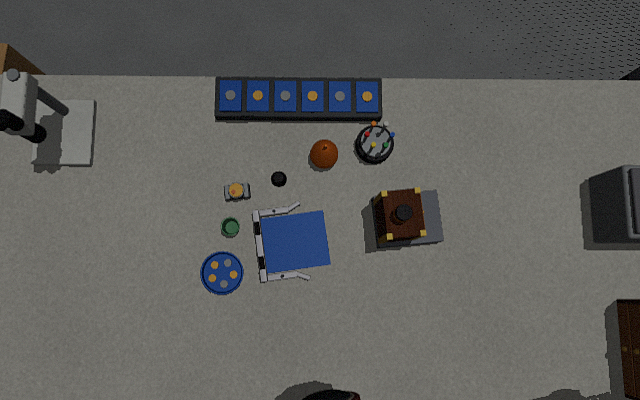

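View pics/side0.png

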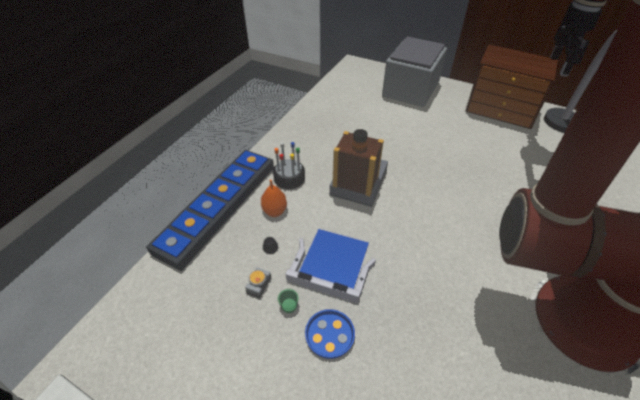

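Run:
```python
import cv2
a=cv2.imread('pics/top0.png')[140:340,230:490];cv2.imwrite('pics/top0c.png',cv2.resize(a,None,fx=3,fy=3,interpolation=cv2.INTER_CUBIC)[:600,:780])
a=cv2.imread('pics/side0.png')[120:320,240:500];cv2.imwrite('pics/side0c.png',cv2.resize(a,None,fx=3,fy=3,interpolation=cv2.INTER_CUBIC))
```

```text
(no output)
```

View pics/top0c.png

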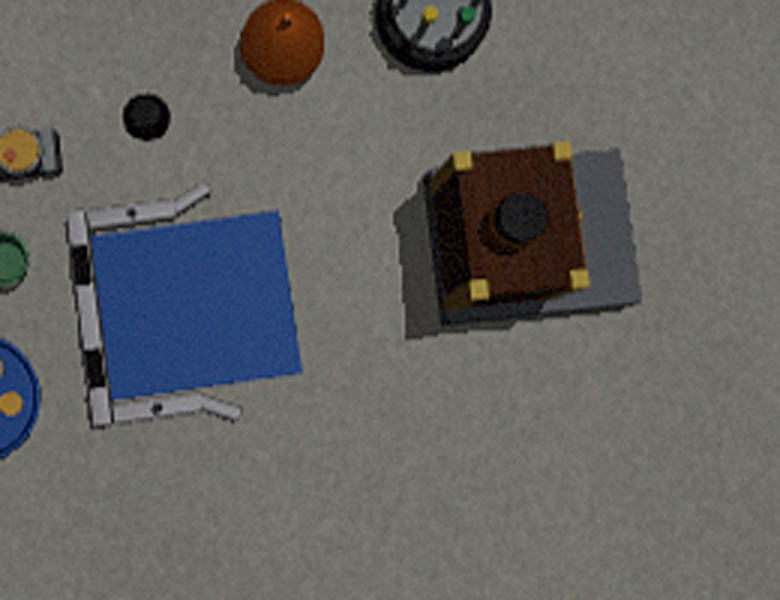

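View pics/side0c.png

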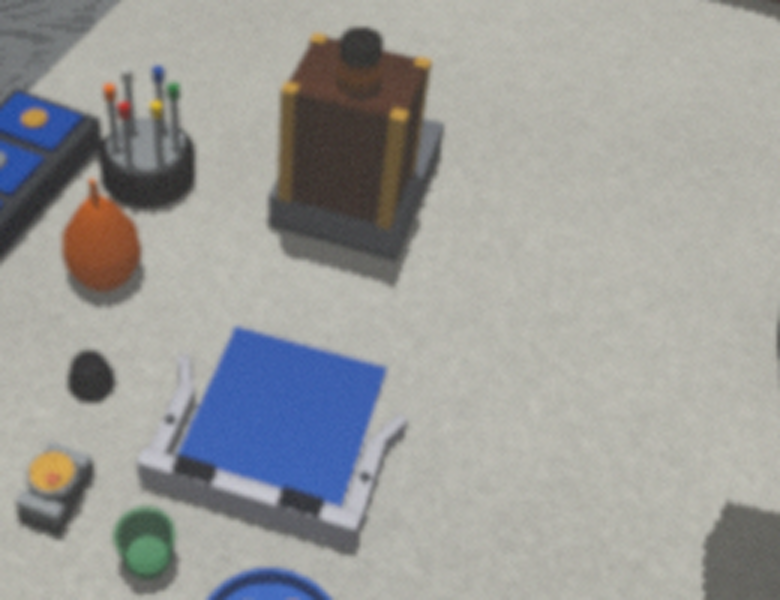

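```bash
cat > fit.py <<'E'
from h import *
from scipy.optimize import least_squares
def W(pose,P):
    x,y,a=pose;P=np.asarray(P,float)/1000;c,s=np.cos(a),np.sin(a)
    return np.c_[x+c*P[:,0]-s*P[:,1],y+s*P[:,0]+c*P[:,1],P[:,2]]
def fit(obs,x0):
    f=lambda v:np.concatenate([(proj(p,W(v,[o[0] for o in ob]))-[o[1] for o in ob]).ravel() for p,ob in obs])
    r=least_squares(f,x0,loss='soft_l1');return r.x,np.round(r.fun.reshape(-1,2),1)
def lines(p,img,pose,segs,col,off,s):
    for a,b in segs:
        q=(proj(p,W(pose,[a,b]))-off)*s+s/2
        cv2.line(img,tuple(int(v) for v in q[0]),tuple(int(v) for v in q[1]),col,1,cv2.LINE_AA)
def box(x0,x1,y0,y1,z0,z1):
    s=[]
    for z in(z0,z1):
        c=[(x0,y0,z),(x1,y0,z),(x1,y1,z),(x0,y1,z)];s+=[(c[i],c[(i+1)%4]) for i in range(4)]
    s+=[((x,y,z0),(x,y,z1)) for x in(x0,x1) for y in(y0,y1)];return s
CH=box(-75,75,-60,60,0,40)+box(-5,75,-50,50,40,160)
DK=[((75,-83,30),(75,83,30)),((75,-83,0),(75,83,0))]+[((5,s*69,18),(75,s*69,18)) for s in(1,-1)]+[((5,s*69,18),(-23,s*85,18)) for s in(1,-1)]
def over(p,name,chest,dock,off,wh=(260,200)):
    a=p['img'][off[1]:off[1]+wh[1],off[0]:off[0]+wh[0],::-1];a=cv2.resize(a,None,fx=3,fy=3,interpolation=cv2.INTER_CUBIC)
    if chest is not None: lines(p,a,chest,CH,(0,255,0),off,3)
    if dock is not None: lines(p,a,dock,DK,(0,0,255),off,3)
    cv2.imwrite('pics/'+name,a)
E
cat > f1.py <<'E'
from fit import *
t=ctrl.get_image('top');s=ctrl.get_image('side')
T=lambda u,v:(u/3+230-.33,v/3+140-.33);S=lambda u,v:(u/3+240-.33,v/3+120-.33)
ch,r=fit([(t,[((-75,-60,40),T(620,148)),((-75,60,40),T(639,299)),((75,-50,160),T(455,151)),((-5,-50,160),T(571,142)),((-5,50,160),T(589,287)),((75,50,160),T(471,300))]),
 (s,[((75,-50,160),S(282,86)),((75,50,160),S(408,112)),((-5,50,160),S(432,60)),((75,-60,40),S(271,203)),((75,60,40),S(395,237)),((-75,60,40),S(442,125))])],[.58,-.15,1.5]);print(ch,r.tolist())
dk,r=fit([(t,[((75,-83,30),T(87,212)),((75,83,30),T(109,425)),((-23,-85,18),T(207,188)),((-23,85,18),T(240,413))]),
 (s,[((75,-83,30),S(145,452)),((75,83,30),S(360,520)),((-23,-85,18),S(185,360)),((-23,85,18),S(404,422))])],[.54,.1,1.5]);print(dk,r.tolist())
over(t,'o_top.png',ch,dk,(230,140));over(s,'o_side.png',ch,dk,(240,120))
c,sn=np.cos(dk[2]),np.sin(dk[2]);d=ch[:2]-dk[:2]
print('chest in dock',c*d[0]+sn*d[1],-sn*d[0]+c*d[1],np.degrees(ch[2]-dk[2]))
E
python3 f1.py
```

```text
[ 0.59260996 -0.15558556  1.6760974 ] [[0.0, 0.1], [1.0, 1.0], [-0.3, 0.9], [-1.1, 0.1], [-0.6, -0.8], [0.4, -1.2], [0.2, 1.1], [-1.2, 2.5], [-0.2, -0.1], [-0.8, -3.1], [2.1, -2.3], [1.3, -1.1]]
[0.53872143 0.10871927 1.70835196] [[-2.1, -0.3], [-0.7, 0.5], [-0.3, 2.1], [-1.6, -0.6], [-0.3, -1.1], [1.4, -0.8], [2.1, -1.1], [-1.2, -1.6]]
chest in dock -0.2691975597849229 -0.01713744079904088 -1.8480502980610753
```

View pics/o_top.png

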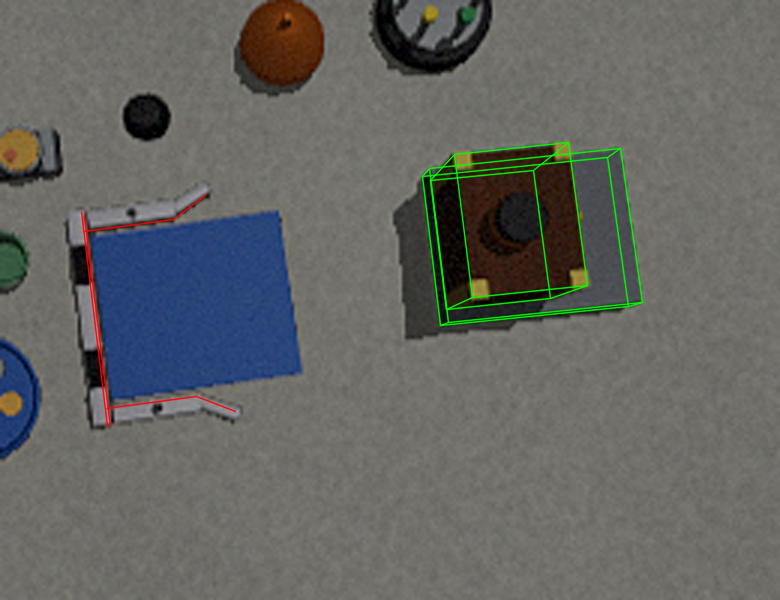

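View pics/o_side.png

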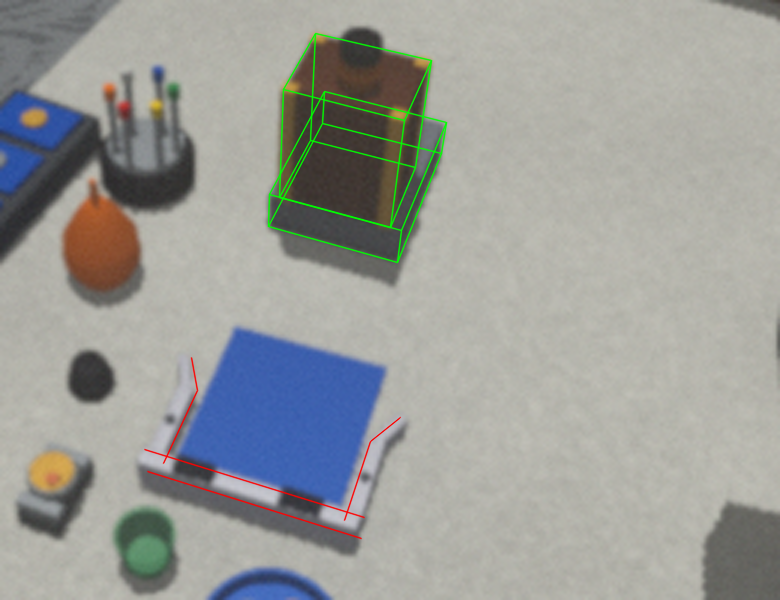

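```bash
cat > go.py <<'E'
from fit import *
import sys
DOCK=np.array([0.5387,0.1087,1.7084])
def target(xr,yr,th,z,gap,dock=DOCK):
    """tool target: rear-face centre at dock coords (m), heading th deg rel dock; gap = distance of tool axis behind rear face"""
    a=dock[2]+np.radians(th);d=dock[2]
    p=dock[:2]+np.array([np.cos(d)*xr-np.sin(d)*yr,np.sin(d)*xr+np.cos(d)*yr])-gap*np.array([np.cos(a),np.sin(a)])
    y=np.array([0,0,-1.]);zt=np.array([-np.sin(a),np.cos(a),0])
    best=None
    R0=R.from_rotvec(ctrl.get_obs()['tool_rot'])
    for s in(1,-1):
        zz=s*zt;M=R.from_matrix(np.c_[np.cross(y,zz),y,zz])
        rel=(R0.inv()*M).as_rotvec()
        if best is None or np.linalg.norm(rel)<np.linalg.norm(best[1]):best=(M,rel)
    return np.r_[p,z],best[0],best[1]
def rel(*a,**k):
    o=ctrl.get_obs();R0=R.from_rotvec(o['tool_rot']);p,M,r=target(*a,**k)
    return np.round(1000*R0.inv().apply(p-o['tool_pos']),1),np.round(np.degrees(r),2)
def state():
    o=ctrl.get_obs();R0=R.from_rotvec(o['tool_rot']);d=o['tool_pos'][:2]-DOCK[:2];c,s=np.cos(DOCK[2]),np.sin(DOCK[2])
    print('t %.2f pos %s F %s op %.3f'%(o['t'],np.round(o['tool_pos'],4),np.round(o['contact_force'],1),o['opening']))
    print('dock-frame tool',np.round([c*d[0]+s*d[1],-s*d[0]+c*d[1]],4)); print(np.round(R0.as_matrix(),3).tolist())
E
python3 - <<'E'
from go import *
state()
xr=-.2692-.075*np.cos(np.radians(1.85));yr=-.0171+.0024
print(xr,yr)
for z,g in((.23,.06),(.012,.05),(.012,.011)):print(target(xr,yr,-1.85,z,g)[0],rel(xr,yr,-1.85,z,g))
E
```

```text
t 1.20 pos [ 0.203  -0.5911  0.2313] F [-0.8  0.3 -0.7] op 0.085
dock-frame tool [-0.6471  0.4285]
[[-0.946, 0.0, 0.325], [-0.325, -0.0, -0.946], [-0.0, -1.0, 0.0]]
-0.34416090765452684 -0.014700000000000001
[ 0.60677677 -0.28985891  0.23      ] (array([-479.7,    1.3, -153.8]), array([ -0.  , -77.08,  -0.  ]))
[ 0.60572557 -0.27991432  0.012     ] (array([-482. ,  219.3, -163.5]), array([ -0.  , -77.08,  -0.  ]))
[ 0.60162587 -0.2411304   0.012     ] (array([-490.7,  219.3, -201.5]), array([ -0.  , -77.08,  -0.  ]))
```

Emit:
arm_command(
  steps=[
    [[-0.48,0.0,-0.154],[0,-77.1,0],0.7],
    [[-0.48,0.0,-0.154],[0,-77.1,0],0.7],
    [[-0.48,0.0,-0.154],[0,-77.1,0],0.7],
    [[-0.48,0.0,-0.154],[0,-77.1,0],0.7],
    [[-0.48,0.0,-0.154],[0,-77.1,0],0.7],
  ],
)

```text
t: 1.7
tool_pos: [0.4047, -0.4402, 0.2316]
tool_rot: [-0.94, 1.556, -1.557]
contact_force: [0.4, -1.3, -0.2]
opening: 0.0598
```

Run:
```python
from go import *
state();print(rel(-.3442,-.0147,-1.85,.23,.06))
```

```text
t 1.70 pos [ 0.4047 -0.4402  0.2316] F [ 0.4 -1.3 -0.2] op 0.060
dock-frame tool [-0.5253  0.2081]
[[-0.465, 0.0, 0.885], [-0.885, -0.001, -0.465], [0.0, -1.0, 0.001]]
(array([-227.1,    1.6,  108.9]), array([-3.000e-02, -3.377e+01,  3.000e-02]))
```

Emit:
arm_command(
  steps=[
    [[-0.227,0.0,0.109],[0,-33.8,0],0.7],
    [[-0.227,0.0,0.109],[0,-33.8,0],0.7],
    [[-0.227,0.0,0.109],[0,-33.8,0],0.7],
    [[-0.227,0.0,0.109],[0,-33.8,0],0.7],
    [[-0.227,0.0,0.109],[0,-33.8,0],0.7],
  ],
)

```text
t: 2.2
tool_pos: [0.6054, -0.2907, 0.2317]
tool_rot: [-1.259, 1.128, -1.13]
contact_force: [0.6, 0.0, -0.3]
opening: 0.0596
```

Run:
```python
from go import *
state();print(rel(-.3442,-.0147,-1.85,.014,.06))
```

```text
t 2.20 pos [ 0.6054 -0.2907  0.2317] F [ 0.6  0.  -0.3] op 0.060
dock-frame tool [-0.4048 -0.0113]
[[0.108, 0.001, 0.994], [-0.994, -0.001, 0.108], [0.001, -1.0, 0.001]]
(array([ -0.9, 217.7,   1.4]), array([-0.04,  0.17,  0.05]))
```

Emit:
arm_command(
  steps=[
    [[0,0.05,0.001],[0,0.2,0],0.7],
    [[0,0.1,0.001],[0,0.2,0],0.7],
    [[0,0.15,0.001],[0,0.2,0],0.7],
    [[0,0.185,0.001],[0,0.2,0],0.7],
    [[0,0.205,0.001],[0,0.2,0],0.7],
  ],
)

```text
t: 2.7
tool_pos: [0.6041, -0.2892, 0.0218]
tool_rot: [-1.258, 1.136, -1.127]
contact_force: [-0.0, 0.5, 0.1]
opening: 0.0599
```

```bash
cat > look.py <<'E'
from go import *
import sys
n=sys.argv[1]
t=ctrl.get_image('top');s=ctrl.get_image('side');over(t,'t%s.png'%n,None,None,(250,140));over(s,'s%s.png'%n,None,None,(240,100))
state()
E
python3 look.py 1
```

```text
t 2.80 pos [ 0.6036 -0.289   0.0218] F [-2.3  0.1 -0.8] op 0.060
dock-frame tool [-0.4028 -0.0097]
[[0.105, -0.007, 0.994], [-0.995, 0.004, 0.105], [-0.004, -1.0, -0.006]]
```

View pics/t1.png

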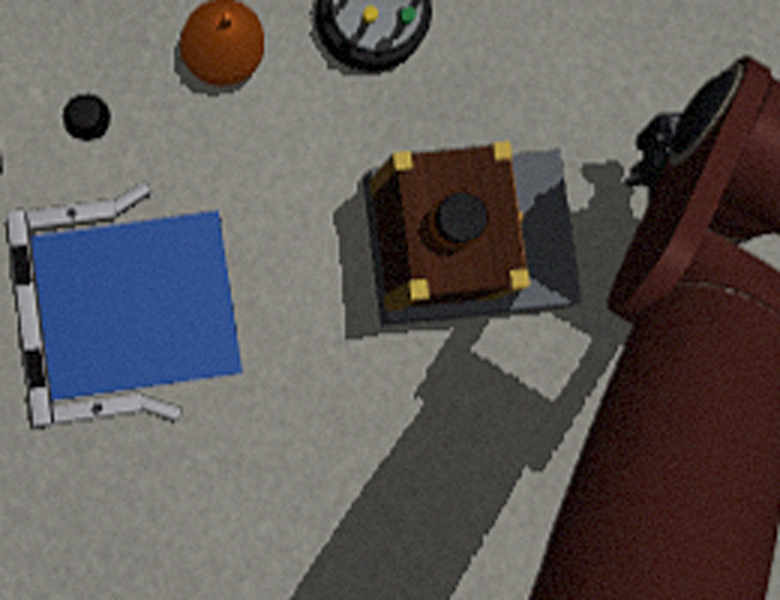

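View pics/s1.png

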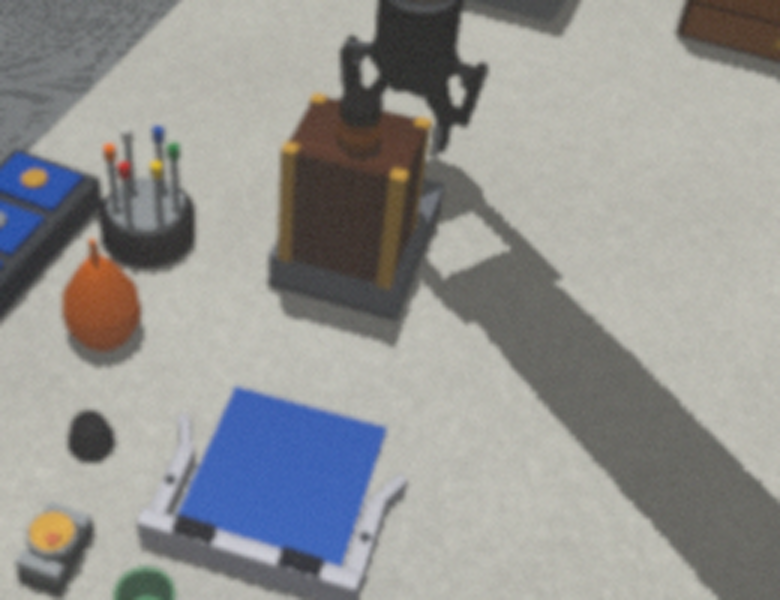

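Run:
```python
from go import *
print(rel(-.3442,-.0147,-1.85,.013,.02))
```

```text
(array([-38.7,   9. ,   3.1]), array([ 0.35, -0.03, -0.25]))
```

Emit:
arm_command(
  steps=[
    [[-0.005,0.009,0.003],[0.3,0,-0.2],0.7],
    [[-0.013,0.009,0.003],[0.3,0,-0.2],0.7],
    [[-0.021,0.009,0.003],[0.3,0,-0.2],0.7],
    [[-0.029,0.009,0.003],[0.3,0,-0.2],0.7],
    [[-0.033,0.009,0.003],[0.3,0,-0.2],0.7],
  ],
)

```text
t: 3.3
tool_pos: [0.6036, -0.255, 0.0141]
tool_rot: [-1.257, 1.131, -1.131]
contact_force: [-0.4, 0.4, -0.1]
opening: 0.0598
```

Run:
```python
from go import *
state();print(rel(-.3442,-.0147,-1.85,.013,.011))
```

```text
t 3.30 pos [ 0.6036 -0.255   0.0141] F [-0.4  0.4 -0.1] op 0.060
dock-frame tool [-0.3691 -0.0144]
[[0.105, 0.0, 0.994], [-0.994, 0.0, 0.105], [0.0, -1.0, 0.0]]
(array([-13.9,   1.1,  -0.5]), array([-0.03,  0.02,  0.  ]))
```

Approach gently until contact.

Emit:
arm_command(
  steps=[
    [[-0.003,0.001,0],[0,0,0],0.7],
    [[-0.006,0.001,0],[0,0,0],0.7],
    [[-0.009,0.001,0],[0,0,0],0.7],
    [[-0.011,0.001,0],[0,0,0],0.7],
    [[-0.012,0.001,0],[0,0,0],0.7],
  ],
)

```text
t: 3.8
tool_pos: [0.6023, -0.2429, 0.0131]
tool_rot: [-1.257, 1.131, -1.131]
contact_force: [0.5, -0.2, -0.5]
opening: 0.0595
```

Emit:
arm_command(
  steps=[
    [[-0.001,0,0],[0,0,0],0.7],
    [[-0.002,0,0],[0,0,0],0.7],
    [[-0.003,0,0],[0,0,0],0.7],
    [[-0.004,0,0],[0,0,0],0.7],
    [[-0.005,0,0],[0,0,0],0.7],
  ],
)

```text
t: 4.3
tool_pos: [0.6018, -0.2388, 0.0131]
tool_rot: [-1.258, 1.13, -1.132]
contact_force: [0.7, -4.0, -1.2]
opening: 0.0595
```

```bash
cat > plan.py <<'E'
from go import *
import sys
# cubic path of tool point in dock frame: end straight at XE (tool x). args: step_mm XE yE thE [theta0] 
step=float(sys.argv[1])/1000;XE=float(sys.argv[2]);yE=float(sys.argv[3]);n=int(sys.argv[4]) if len(sys.argv)>4 else 5
o=ctrl.get_obs();R0=R.from_rotvec(o['tool_rot']);d=o['tool_pos'][:2]-DOCK[:2];c,s=np.cos(DOCK[2]),np.sin(DOCK[2])
x0,y0=c*d[0]+s*d[1],-s*d[0]+c*d[1]
f=-R0.as_matrix()[:,0];th=np.arctan2(f[1],f[0])-DOCK[2]
print('t %.2f x %.4f y %.4f th %.2f F %s z %.4f'%(o['t'],x0,y0,np.degrees(th),np.round(o['contact_force'],1),o['tool_pos'][2]))
from scipy.interpolate import CubicHermiteSpline as H
h=H([x0,max(XE,x0+.01)],[y0,yE],[np.tan(th),0])
for i in range(1,n+1):
    x=x0+step*i;end=x>XE
    y=yE if end else float(h(x));a=0 if end else np.degrees(np.arctan(h(x,1)))
    v,r=rel(x,y,a,.013,0);print(v,r)
E
python3 plan.py 4 -0.15 0
```

```text
t 4.30 x -0.3528 y -0.0148 th -1.84 F [ 0.7 -4.  -1.2] z 0.0131
[-4.   0.1 -0. ] [-0.03 -0.63  0.08]
[-8.   0.1 -0.1] [-0.03 -1.23  0.08]
[-12.    0.1  -0.2] [-0.03 -1.81  0.08]
[-16.    0.   -0.3] [-0.03 -2.37  0.08]
[-20.    0.   -0.5] [-0.03 -2.9   0.08]
```

Emit:
arm_command(
  steps=[
    [[-0.002,0,0],[0,-0.3,0],0.7],
    [[-0.005,0,0],[0,-0.8,0],0.7],
    [[-0.009,0,-0.0001],[0,-1.4,0],0.7],
    [[-0.013,0,-0.0002],[0,-1.9,0],0.7],
    [[-0.017,0,-0.0004],[0,-2.5,0],0.7],
  ],
)

```text
t: 4.8
tool_pos: [0.5996, -0.2214, 0.0131]
tool_rot: [-1.277, 1.097, -1.099]
contact_force: [1.9, -3.0, -2.2]
opening: 0.0603
```

```bash
python3 plan.py 4 -0.15 0
```

```text
t 4.80 x -0.3354 y -0.0151 th 0.72 F [ 1.9 -3.  -2.2] z 0.0131
[-4.   0.1 -0. ] [-0.04 -0.53  0.09]
[-8.   0.1 -0.1] [-0.04 -1.03  0.09]
[-12.    0.1  -0.2] [-0.04 -1.51  0.09]
[-16.    0.1  -0.3] [-0.04 -1.97  0.09]
[-20.    0.1  -0.4] [-0.04 -2.4   0.09]
```

Emit:
arm_command(
  steps=[
    [[-0.004,0,0],[0,-0.5,0],0.7],
    [[-0.008,0,-0.0001],[0,-1.0,0],0.7],
    [[-0.012,0,-0.0002],[0,-1.5,0],0.7],
    [[-0.016,0,-0.0003],[0,-2.0,0],0.7],
    [[-0.02,0,-0.0004],[0,-2.4,0],0.7],
  ],
)

```text
t: 5.3
tool_pos: [0.5962, -0.2014, 0.0131]
tool_rot: [-1.295, 1.065, -1.068]
contact_force: [2.0, -3.2, -1.5]
opening: 0.0596
```

```bash
python3 plan.py 4 -0.15 0; python3 look.py 2
```

```text
t 5.30 x -0.3151 y -0.0144 th 3.15 F [ 2.  -3.2 -1.5] z 0.0131
[-4.   0.1 -0. ] [-0.04 -0.41  0.09]
[-8.   0.1 -0.1] [-0.04 -0.79  0.09]
[-12.    0.1  -0.1] [-0.04 -1.15  0.09]
[-16.    0.   -0.2] [-0.04 -1.49  0.09]
[-20.    0.   -0.3] [-0.03 -1.8   0.09]
t 5.40 pos [ 0.596  -0.2008  0.0131] F [ 0.6 -0.1  0.1] op 0.060
dock-frame tool [-0.3144 -0.0143]
[[0.192, 0.0, 0.981], [-0.981, -0.0, 0.192], [0.0, -1.0, 0.0]]
```

View pics/t2.png

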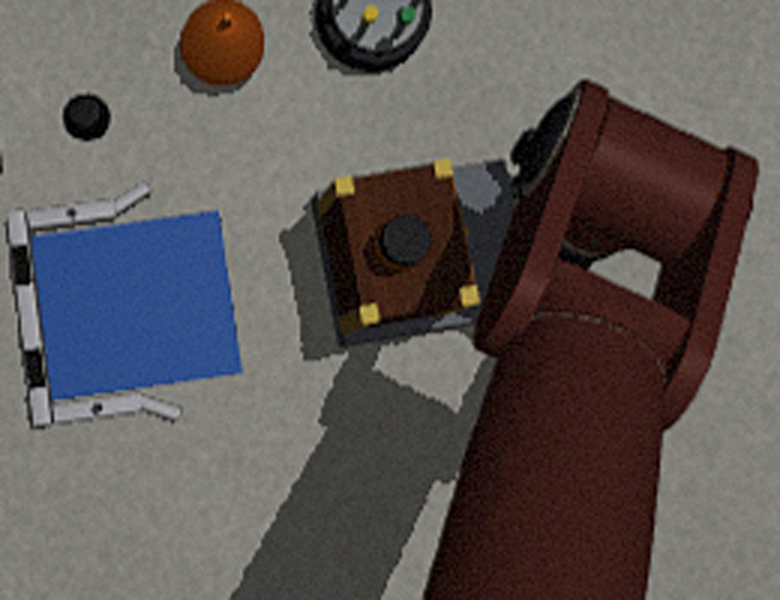

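View pics/s2.png

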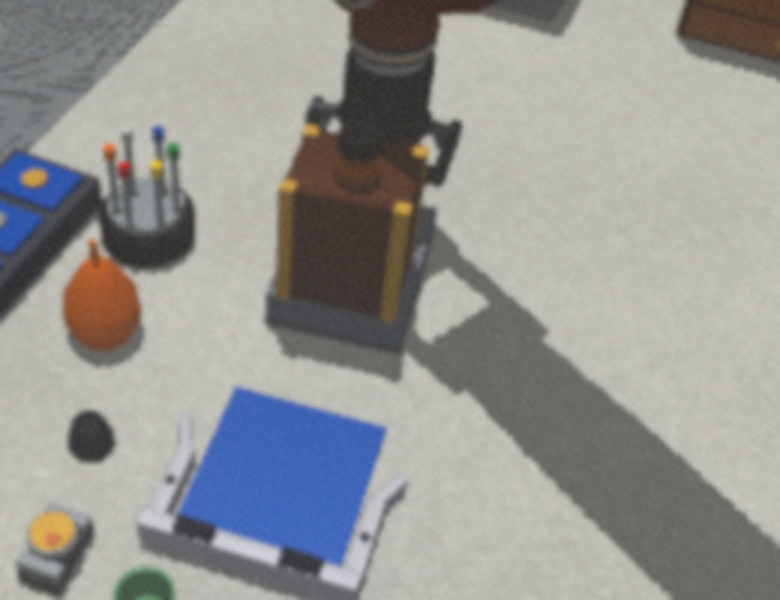

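Run:
```python
from go import *
s=ctrl.get_image('side');t=ctrl.get_image('top');o=ctrl.get_obs()['tool_pos']
for z in(.1,.15,.2,.25,.3,.4):
    P=[[o[0],o[1],z]];print(z,(proj(s,P)-[240,100])*3,(proj(t,P)-[250,140])*3)
```

```text
0.1 [[380.99998001 133.91025033]] [[552.19045487 219.34364067]]
0.15 [[386.05934534  87.94337299]] [[570.44545156 210.14257788]]
0.2 [[391.47674589  38.48003625]] [[590.45702148 200.05664369]]
0.25 [[397.28712935 -14.85931129]] [[612.49168321 188.95165806]]
0.3 [[403.52906623 -72.50363364]] [[636.87278384 176.66484788]]
0.4 [[ 417.48022766 -202.70467721]] [[694.35364416 147.70050439]]
```

Run:
```python
from go import *
t=ctrl.get_image('top')
px=np.array([(478,345),(515,165),(590,85),(405,238)])/3+[250,140]
for z in(.2,.25,.3,.35):print(z,np.round(unproj(t,px,z),3).tolist())
```

```text
0.2 [[0.499, -0.123, 0.2], [0.619, -0.151, 0.2], [0.674, -0.204, 0.2], [0.57, -0.076, 0.2]]
0.25 [[0.497, -0.112, 0.25], [0.611, -0.139, 0.25], [0.663, -0.189, 0.25], [0.564, -0.068, 0.25]]
0.3 [[0.495, -0.102, 0.3], [0.603, -0.127, 0.3], [0.652, -0.175, 0.3], [0.558, -0.06, 0.3]]
0.35 [[0.492, -0.091, 0.35], [0.594, -0.115, 0.35], [0.641, -0.16, 0.35], [0.552, -0.052, 0.35]]
```

Emit:
arm_command(
  steps=[
    [[-0.003,0,0],[0,-0.4,0],0.7],
    [[-0.007,0,-0.0001],[0,-0.8,0],0.7],
    [[-0.011,0,-0.0001],[0,-1.1,0],0.7],
    [[-0.015,0,-0.0002],[0,-1.5,0],0.7],
    [[-0.02,0,-0.0003],[0,-1.8,0],0.7],
  ],
)

```text
t: 6.05
tool_pos: [0.5919, -0.1813, 0.0131]
tool_rot: [-1.307, 1.042, -1.043]
contact_force: [0.9, -4.3, -1.7]
opening: 0.0596
```

```bash
python3 plan.py 5 -0.15 0
```

```text
t 6.05 x -0.2946 y -0.0129 th 4.96 F [ 0.9 -4.3 -1.7] z 0.0131
[-5.  0. -0.] [-0.01 -0.35  0.03]
[-10.    0.   -0.1] [-0.01 -0.66  0.03]
[-15.1   0.   -0.1] [-0.01 -0.94  0.03]
[-20.1   0.   -0.2] [-0.01 -1.17  0.03]
[-25.1   0.   -0.3] [-0.01 -1.37  0.03]
```

Emit:
arm_command(
  steps=[
    [[-0.005,0,0],[0,-0.4,0],0.7],
    [[-0.01,0,-0.0001],[0,-0.7,0],0.7],
    [[-0.015,0,-0.0001],[0,-0.9,0],0.7],
    [[-0.02,0,-0.0002],[0,-1.2,0],0.7],
    [[-0.025,0,-0.0003],[0,-1.4,0],0.7],
  ],
)

```text
t: 6.55
tool_pos: [0.5858, -0.1566, 0.013]
tool_rot: [-1.317, 1.023, -1.024]
contact_force: [1.3, -2.9, -1.3]
opening: 0.0598
```

```bash
python3 plan.py 5 -0.15 0
```

```text
t 6.55 x -0.2693 y -0.0103 th 6.39 F [ 1.3 -2.9 -1.3] z 0.0130
[-5.  0. -0.] [ 0.   -0.15  0.03]
[-10.1   0.   -0. ] [ 0.   -0.26  0.03]
[-15.1   0.   -0.1] [ 0.   -0.34  0.03]
[-20.1   0.   -0.1] [ 0.   -0.38  0.03]
[-25.2   0.   -0.1] [ 0.   -0.38  0.03]
```

Emit:
arm_command(
  steps=[
    [[-0.005,0,0],[0,-0.1,0],0.7],
    [[-0.01,0,0],[0,-0.2,0],0.7],
    [[-0.015,0,-0.0001],[0,-0.3,0],0.7],
    [[-0.02,0,-0.0001],[0,-0.4,0],0.7],
    [[-0.025,0,-0.0001],[0,-0.4,0],0.7],
  ],
)

```text
t: 7.05
tool_pos: [0.5794, -0.132, 0.013]
tool_rot: [-1.32, 1.018, -1.019]
contact_force: [1.1, -4.5, -1.5]
opening: 0.0594
```

```bash
python3 plan.py 5 -0.15 0; python3 look.py 3
```

```text
t 7.05 x -0.2441 y -0.0073 th 6.79 F [ 1.1 -4.5 -1.5] z 0.0130
[-5.  0.  0.] [0.01 0.05 0.04]
[-10.1   0.    0. ] [0.01 0.13 0.04]
[-15.1   0.    0. ] [0.01 0.24 0.04]
[-20.1   0.    0.1] [0.01 0.39 0.04]
[-25.2   0.    0.1] [0.01 0.58 0.04]
t 7.15 pos [ 0.5793 -0.1313  0.013 ] F [0.2 0.1 1.1] op 0.060
dock-frame tool [-0.2433 -0.0073]
[[0.254, -0.001, 0.967], [-0.967, 0.001, 0.254], [-0.001, -1.0, -0.0]]
```

View pics/t3.png

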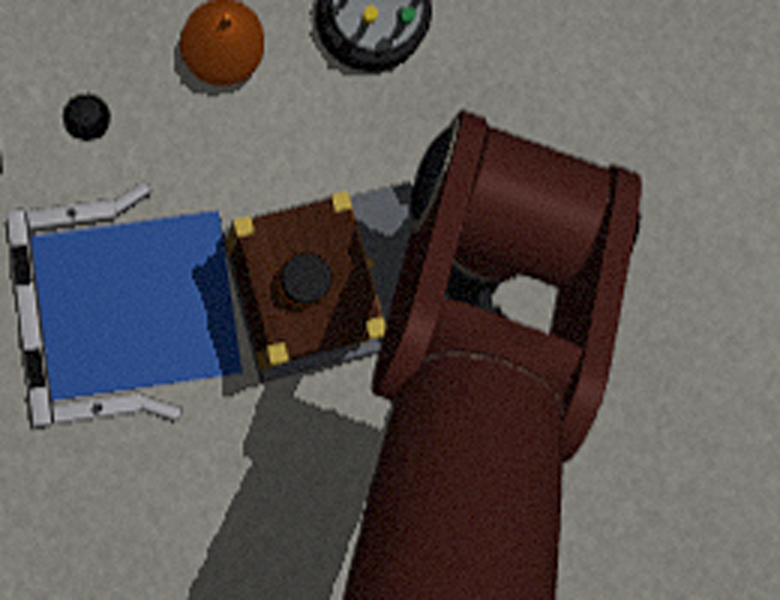

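View pics/s3.png

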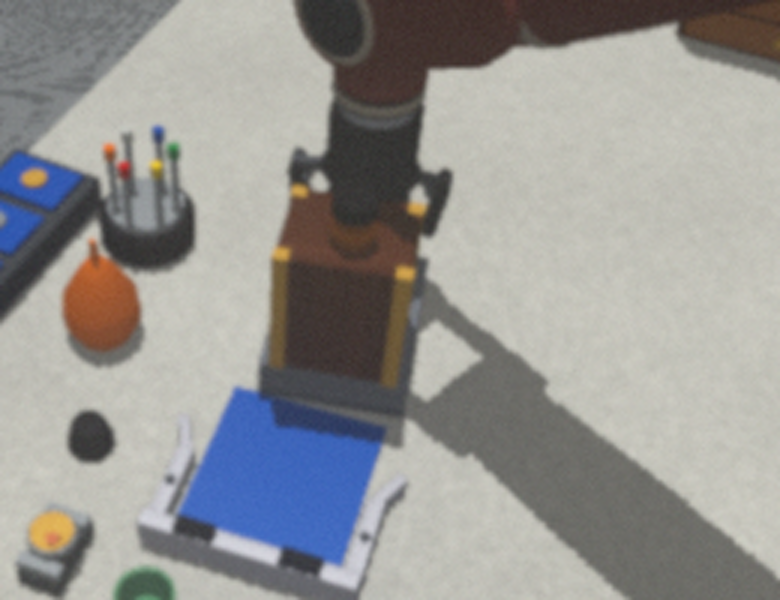

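```bash
cat > m3.py <<'E'
from go import *
t=ctrl.get_image('top');s=ctrl.get_image('side')
T=lambda u,v:(u/3+250-.33,v/3+140-.33);S=lambda u,v:(u/3+240-.33,v/3+100-.33)
ch,r=fit([(t,[((75,-50,160),T(233,222)),((-5,-50,160),T(348,192)),((-5,50,160),T(386,332)),((75,50,160),T(268,363))]),
 (s,[((75,-50,160),S(274,252)),((75,50,160),S(414,272)),((75,-60,40),S(262,365)),((75,60,40),S(405,388))])],[.58,-.05,1.75]);print(ch,r.tolist())
over(t,'o3t.png',ch,DOCK,(250,140));over(s,'o3s.png',ch,DOCK,(240,100))
c,sn=np.cos(DOCK[2]),np.sin(DOCK[2]);d=ch[:2]-DOCK[:2]
print('chest in dock',c*d[0]+sn*d[1],-sn*d[0]+c*d[1],np.degrees(ch[2]-DOCK[2]));state()
E
python3 m3.py
```

```text
[ 0.55728678 -0.0497688   1.82738074] [[0.5, -0.3], [-0.6, 0.2], [-0.3, 0.2], [1.4, -0.2], [0.1, 1.5], [-0.4, 2.1], [-0.9, -1.3], [1.3, -0.3]]
chest in dock -0.1595204233707776 0.00332604568136554 6.817094348935849
t 7.25 pos [ 0.5792 -0.1314  0.0129] F [-0.3 -0.4  0.6] op 0.060
dock-frame tool [-0.2434 -0.0072]
[[0.253, -0.001, 0.967], [-0.967, 0.001, 0.253], [-0.001, -1.0, -0.0]]
```

View pics/o3t.png

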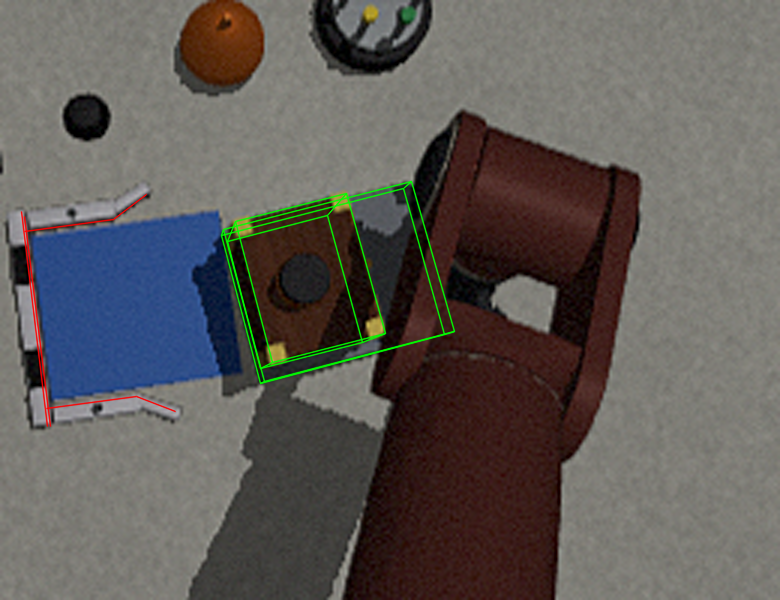

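View pics/o3s.png

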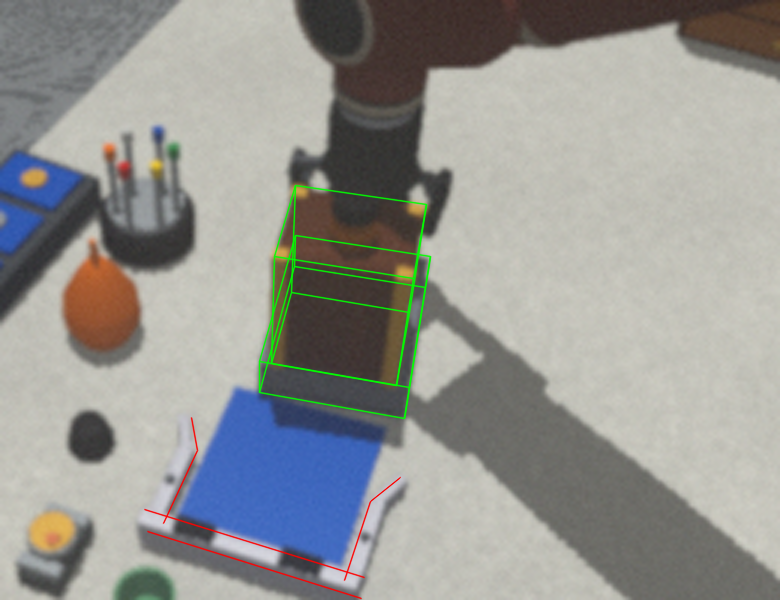

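```bash
python3 plan.py 5 -0.16 -0.0005 16
```

```text
t 7.25 x -0.2434 y -0.0072 th 6.79 F [-0.3 -0.4  0.6] z 0.0129
[-5.  -0.1 -0. ] [ 0.03  0.01 -0.08]
[-10.1  -0.1   0. ] [ 0.03  0.06 -0.08]
[-15.1  -0.1   0. ] [ 0.03  0.17 -0.07]
[-20.1  -0.1   0. ] [ 0.03  0.33 -0.07]
[-25.2  -0.1   0.1] [ 0.03  0.54 -0.07]
[-30.2  -0.1   0.1] [ 0.03  0.8  -0.07]
[-35.2  -0.1   0.2] [ 0.03  1.11 -0.07]
[-40.2  -0.    0.3] [ 0.03  1.47 -0.07]
[-45.3  -0.    0.5] [ 0.03  1.88 -0.07]
[-50.3  -0.    0.7] [ 0.03  2.35 -0.07]
[-55.3  -0.    0.9] [ 0.03  2.86 -0.07]
[-60.3  -0.    1.2] [ 0.03  3.43 -0.07]
[-65.3  -0.    1.5] [ 0.03  4.05 -0.07]
[-70.3  -0.    1.9] [ 0.03  4.73 -0.07]
[-75.3   0.    2.3] [ 0.03  5.45 -0.07]
[-80.2   0.    2.8] [ 0.03  6.23 -0.07]
```

Emit:
arm_command(
  steps=[
    [[-0.003,0,0],[0,0.2,0],0.7],
    [[-0.007,0,0],[0,0.5,0],0.7],
    [[-0.012,0,0.0001],[0,0.9,0],0.7],
    [[-0.017,0,0.0002],[0,1.3,0],0.7],
    [[-0.022,0,0.0003],[0,1.7,0],0.7],
  ],
)

```text
t: 7.75
tool_pos: [0.5738, -0.1098, 0.013]
tool_rot: [-1.307, 1.042, -1.04]
contact_force: [1.4, -3.6, -0.8]
opening: 0.0597
```

Emit:
arm_command(
  steps=[
    [[-0.005,0,0],[0,0.4,0],0.7],
    [[-0.01,0,0.0001],[0,0.9,0],0.7],
    [[-0.015,0,0.0002],[0,1.3,0],0.7],
    [[-0.02,0,0.0003],[0,1.8,0],0.7],
    [[-0.025,0,0.0004],[0,2.2,0],0.7],
  ],
)

```text
t: 8.25
tool_pos: [0.5685, -0.0849, 0.0129]
tool_rot: [-1.292, 1.072, -1.069]
contact_force: [-0.3, -5.1, -0.5]
opening: 0.06
```

```bash
python3 plan.py 5 -0.16 -0.001 5; python3 look.py 4
```

```text
t 8.25 x -0.1958 y -0.0029 th 2.82 F [-0.3 -5.1 -0.5] z 0.0129
[-5.  -0.1 -0. ] [ 0.04 -0.8  -0.07]
[-10.   -0.1  -0.1] [ 0.04 -1.22 -0.07]
[-15.   -0.1  -0.2] [ 0.04 -1.25 -0.07]
[-20.   -0.1  -0.3] [ 0.04 -0.89 -0.07]
[-25.   -0.1  -0.4] [ 0.04 -0.14 -0.07]
t 8.35 pos [ 0.5683 -0.0841  0.0129] F [ 0.  -0.9 -0.5] op 0.060
dock-frame tool [-0.1951 -0.0029]
[[0.186, -0.001, 0.983], [-0.983, 0.002, 0.186], [-0.003, -1.0, -0.001]]
```

View pics/t4.png

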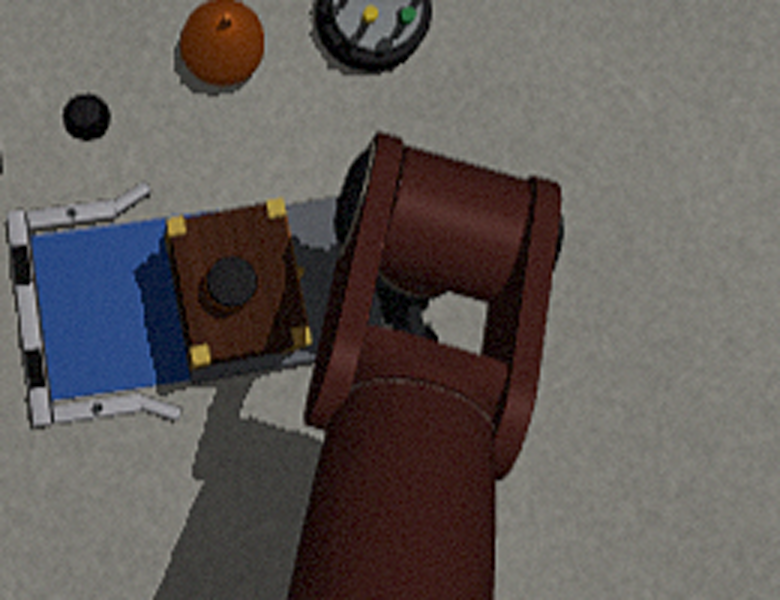

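View pics/s4.png

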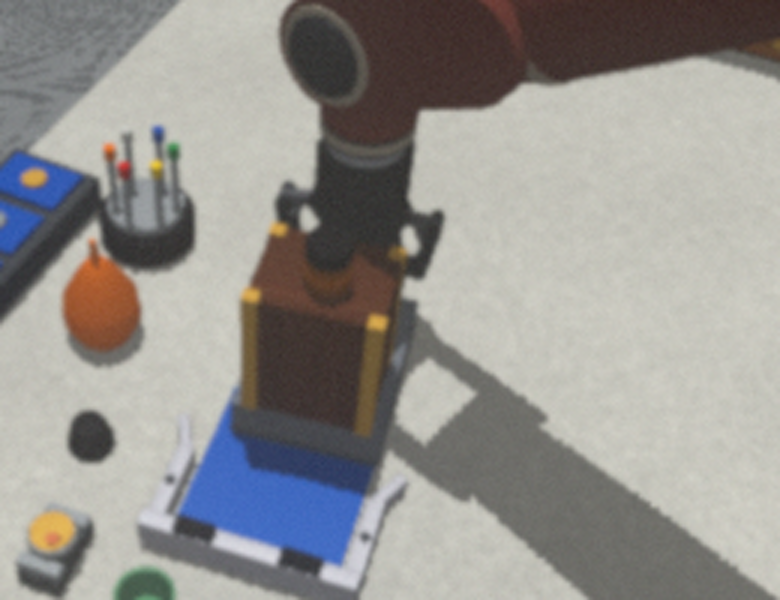

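Emit:
arm_command(
  steps=[
    [[-0.003,0,0],[0,0.2,0],0.7],
    [[-0.007,0,0],[0,0.5,0],0.7],
    [[-0.012,0,0.0001],[0,0.8,0],0.7],
    [[-0.017,0,0.0001],[0,1.1,0],0.7],
    [[-0.022,0,0.0002],[0,1.4,0],0.7],
  ],
)

```text
t: 8.85
tool_pos: [0.5643, -0.0621, 0.0129]
tool_rot: [-1.281, 1.091, -1.086]
contact_force: [-0.4, -4.0, -1.1]
opening: 0.0597
```

Emit:
arm_command(
  steps=[
    [[-0.005,0,0],[0,0.3,0],0.7],
    [[-0.01,0,0],[0,0.6,0],0.7],
    [[-0.015,0,0.0001],[0,0.9,0],0.7],
    [[-0.02,0,0.0002],[0,1.2,0],0.7],
    [[-0.025,0,0.0003],[0,1.4,0],0.7],
  ],
)

```text
t: 9.35
tool_pos: [0.5604, -0.0369, 0.0129]
tool_rot: [-1.27, 1.11, -1.105]
contact_force: [0.1, -4.7, -2.3]
opening: 0.06
```

```bash
python3 plan.py 5 -0.16 -0.001 1; python3 look.py 5
```

```text
t 9.35 x -0.1472 y -0.0015 th -0.00 F [ 0.1 -4.7 -2.3] z 0.0129
[-5.  -0.1 -0.5] [ 0.07 -0.   -0.16]
t 9.45 pos [ 0.5603 -0.0361  0.0129] F [-0.1 -0.4  0. ] op 0.060
dock-frame tool [-0.1464 -0.0015]
[[0.138, -0.002, 0.99], [-0.99, 0.004, 0.138], [-0.004, -1.0, -0.001]]
```

View pics/t5.png

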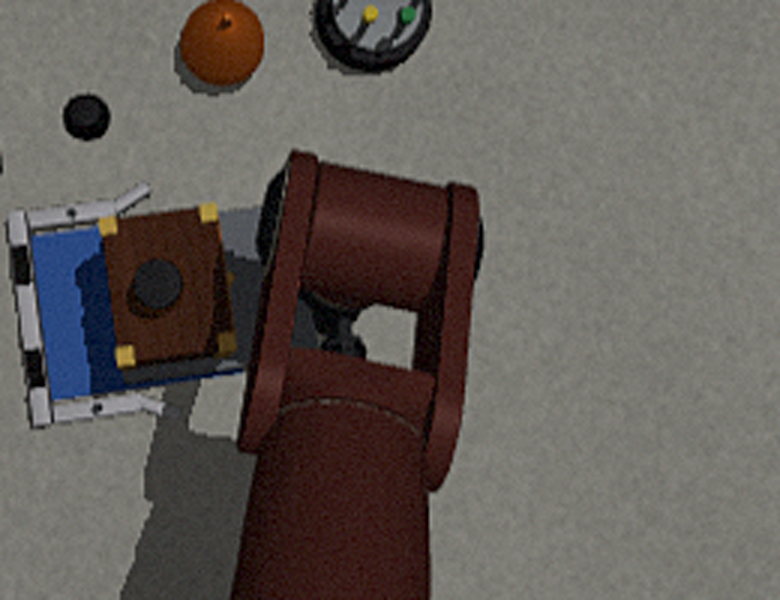

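View pics/s5.png

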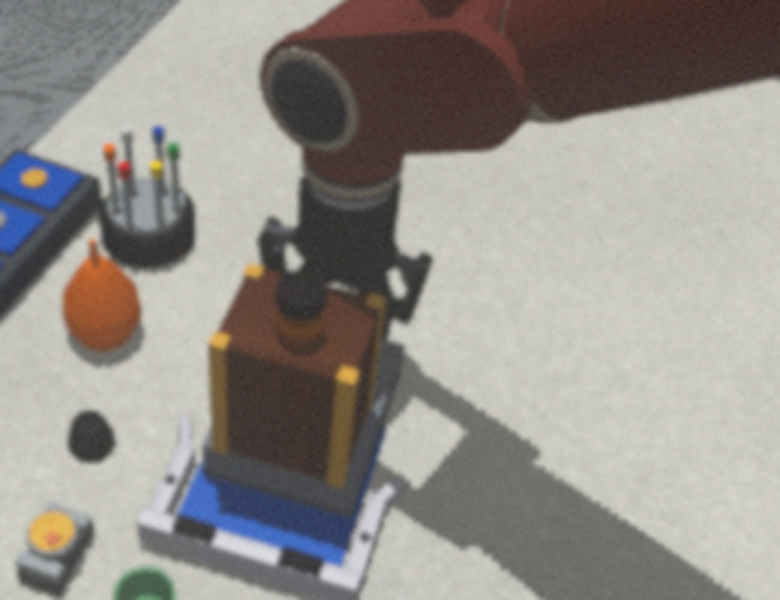

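```bash
cat > pr.py <<'E'
from go import *
import sys
n=sys.argv[1]
t=ctrl.get_image('top');s=ctrl.get_image('side')
o=ctrl.get_obs();M=R.from_rotvec(o['tool_rot']).as_matrix();f=-M[:,0];a=np.arctan2(f[1],f[0])
ch=np.r_[o['tool_pos'][:2]+.0845*f[:2],a];print(ch)
over(t,n+'t.png',ch,DOCK,(250,140));over(s,n+'s.png',ch,DOCK,(240,100));state()
E
python3 pr.py p5
```

```text
[0.54876879 0.04731662 1.70872966]
t 9.55 pos [ 0.5604 -0.0364  0.0129] F [0.6 0.9 0.2] op 0.060
dock-frame tool [-0.1467 -0.0016]
[[0.137, -0.002, 0.991], [-0.99, 0.004, 0.138], [-0.004, -1.0, -0.001]]
```

View pics/p5t.png

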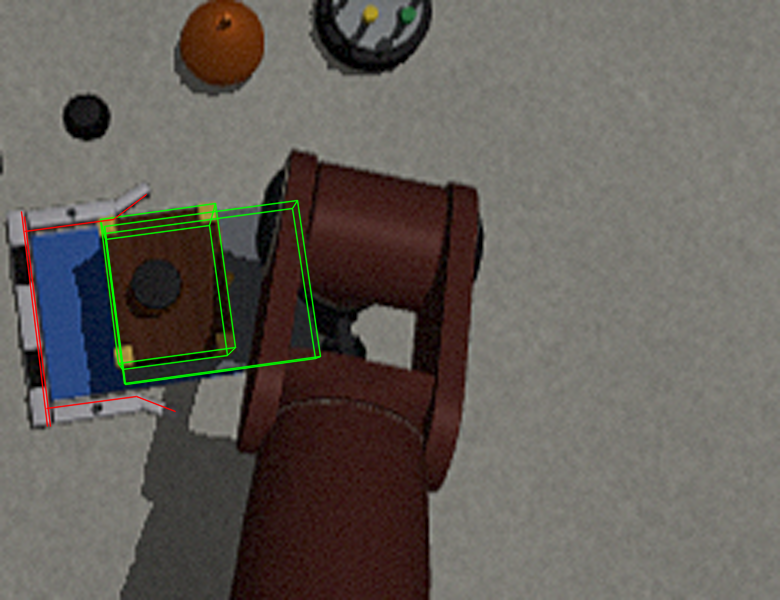

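View pics/p5s.png

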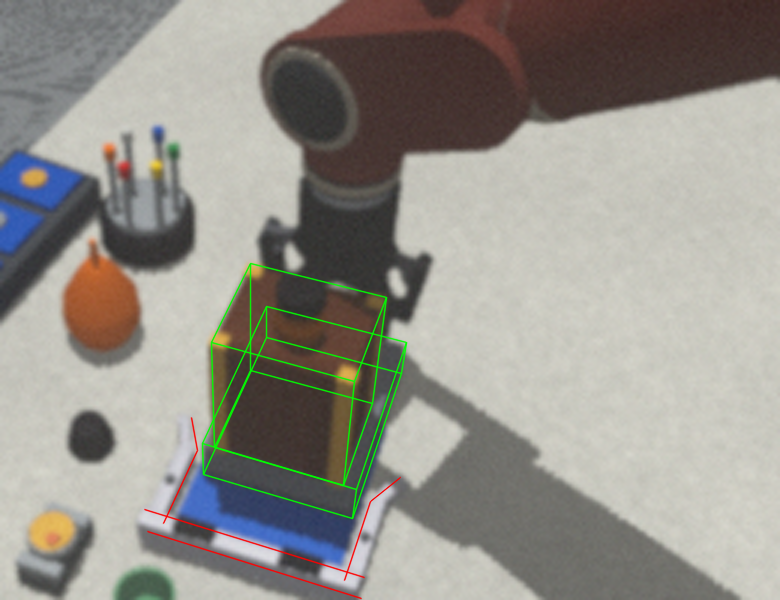

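Emit:
arm_command(
  steps=[
    [[-0.003,0,0],[0,0,0],0.7],
    [[-0.007,0,0],[0,0,0],0.7],
    [[-0.011,0,-0.0002],[0,0,0],0.7],
    [[-0.016,0,-0.0004],[0,0,0],0.7],
    [[-0.021,0,-0.0006],[0,0,0],0.7],
  ],
)

```text
t: 10.05
tool_pos: [0.5568, -0.0153, 0.013]
tool_rot: [-1.269, 1.11, -1.103]
contact_force: [0.7, -4.6, -1.7]
opening: 0.0593
```

Emit:
arm_command(
  steps=[
    [[-0.004,0,0],[0,0,0],0.7],
    [[-0.008,0,0],[0,0,0],0.7],
    [[-0.012,0,0],[0,0,0],0.7],
    [[-0.016,0,0],[0,0,0],0.7],
    [[-0.02,0,0],[0,0,0],0.7],
  ],
)

```text
t: 10.55
tool_pos: [0.5539, 0.0048, 0.013]
tool_rot: [-1.269, 1.11, -1.103]
contact_force: [0.1, -4.4, -2.1]
opening: 0.0601
```

```bash
python3 pr.py p6
```

```text
[0.54216878 0.08909333 1.70884186]
t 10.65 pos [0.5538 0.0054 0.013 ] F [ 0.  -1.3 -0.8] op 0.060
dock-frame tool [-0.1044 -0.0008]
[[0.138, -0.002, 0.99], [-0.99, 0.005, 0.138], [-0.006, -1.0, -0.002]]
```

View pics/p6t.png

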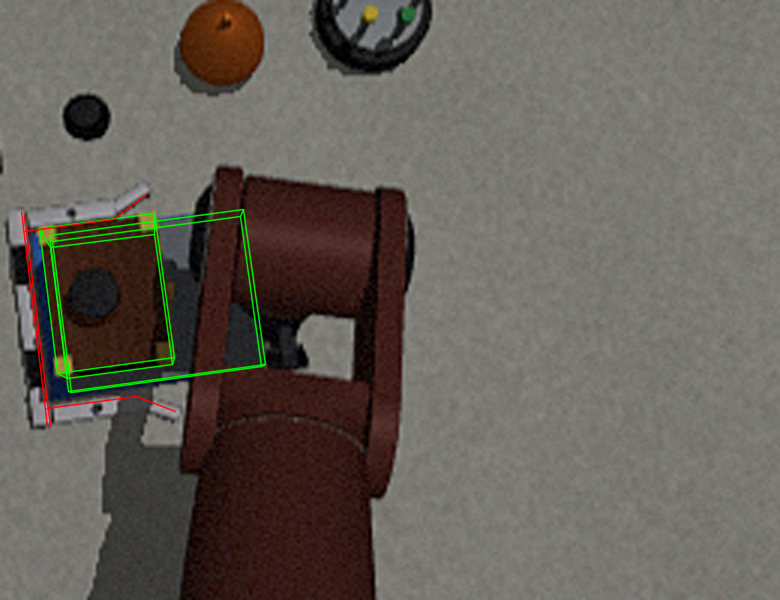

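View pics/p6s.png

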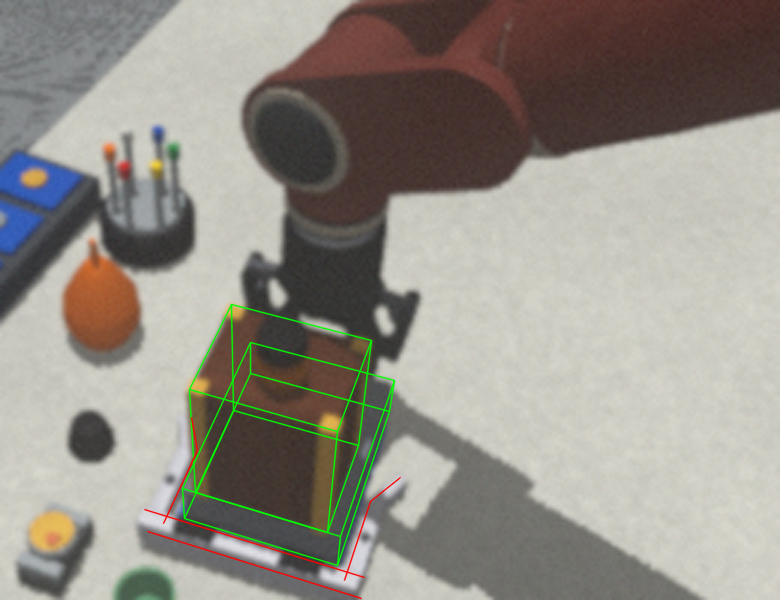

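Emit:
arm_command(
  steps=[
    [[-0.002,0,0],[0,0,0],0.7],
    [[-0.005,0,0],[0,0,0],0.7],
    [[-0.008,0,0],[0,0,0],0.7],
    [[-0.011,0,0],[0,0,0],0.7],
    [[-0.013,0,0],[0,0,0],0.7],
  ],
)

```text
t: 11.15
tool_pos: [0.5519, 0.0185, 0.013]
tool_rot: [-1.269, 1.111, -1.102]
contact_force: [0.4, -3.5, -1.9]
opening: 0.0599
```

Emit:
arm_command(
  steps=[
    [[-0.001,0,0],[0,0,0],0.7],
    [[-0.002,0,0],[0,0,0],0.7],
    [[-0.003,0,0],[0,0,0],0.7],
  ],
)

```text
t: 11.45
tool_pos: [0.5519, 0.0207, 0.0132]
tool_rot: [-1.27, 1.109, -1.103]
contact_force: [1.3, -8.7, -2.1]
opening: 0.0596
```

Emit:
arm_command(
  steps=[
    [[-0.001,0,0],[0,0,0],0.7],
    [[-0.002,0,0],[0,0,0],0.7],
  ],
)

```text
t: 11.65
tool_pos: [0.5523, 0.0209, 0.0135]
tool_rot: [-1.273, 1.104, -1.106]
contact_force: [2.1, -12.9, -2.2]
opening: 0.0595
```

```bash
python3 pr.py p7;python3 plan.py 1 0 0 1; python3 look.py 7
```

```text
[0.54047919 0.10453087 1.71162389]
t 11.75 pos [0.5523 0.0209 0.0135] F [  2.5 -11.6  -3.2] op 0.060
dock-frame tool [-0.0889 -0.0015]
[[0.14, 0.0, 0.99], [-0.99, -0.001, 0.14], [0.001, -1.0, 0.0]]
t 11.75 x -0.0889 y -0.0015 th 0.18 F [  2.5 -11.6  -3.2] z 0.0135
[-1.   0.5 -0. ] [-0.   -0.05  0.05]
t 11.85 pos [0.5523 0.0209 0.0135] F [  1.7 -10.8  -3.9] op 0.060
dock-frame tool [-0.0889 -0.0014]
[[0.14, 0.0, 0.99], [-0.99, -0.001, 0.14], [0.001, -1.0, -0.0]]
```

View pics/t7.png

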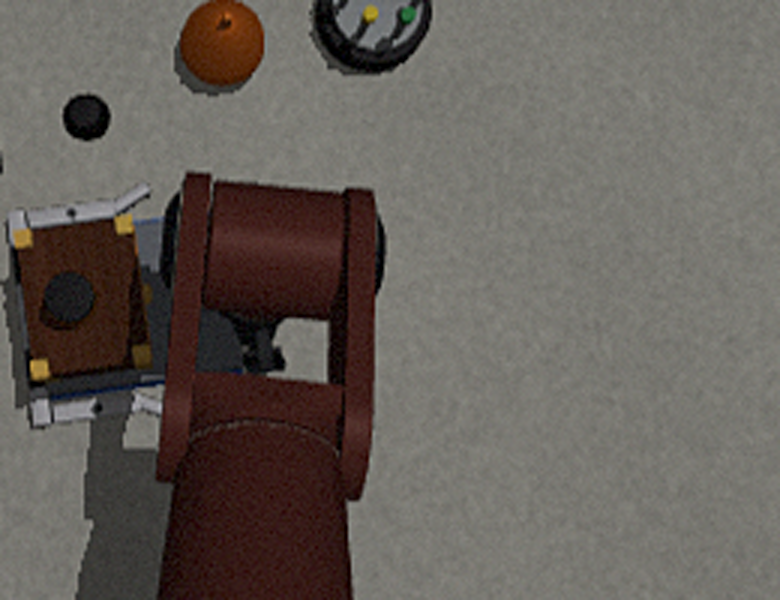

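View pics/s7.png

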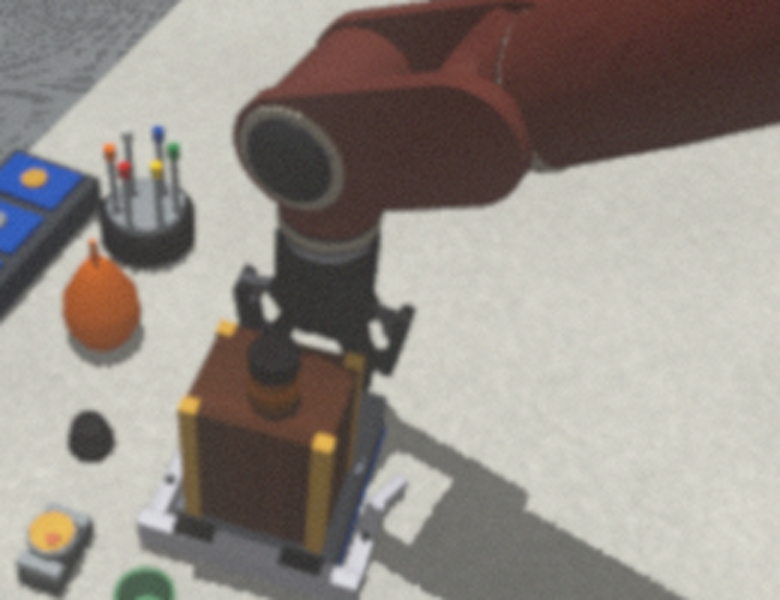

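View pics/p7t.png

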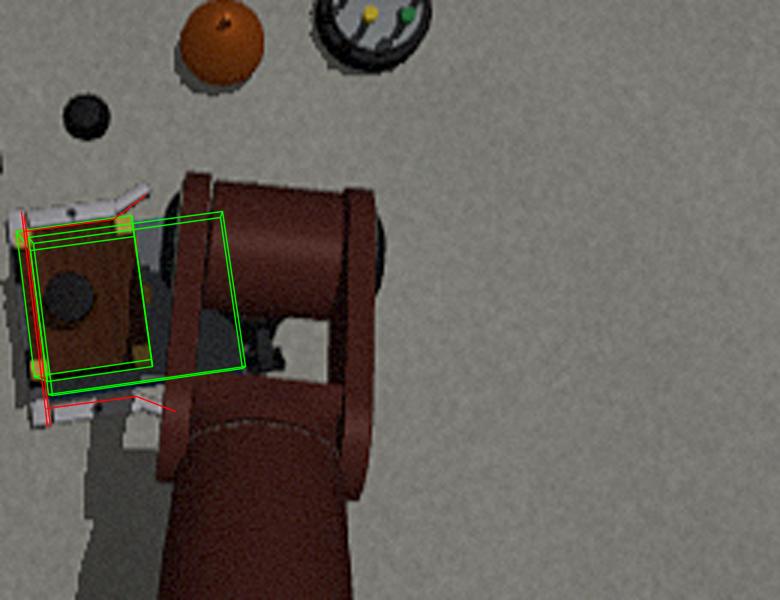

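Emit:
arm_command(
  steps=[
    [[-0.002,0,0],[0,0,0],0.7],
    [[-0.003,0,0],[0,0,0],0.7],
    [[-0.004,0,0],[0,0,0],0.7],
  ],
)

```text
t: 12.15
tool_pos: [0.5525, 0.0209, 0.0139]
tool_rot: [-1.28, 1.098, -1.11]
contact_force: [1.6, -20.8, -2.3]
opening: 0.0596
```

```bash
python3 plan.py 1 0 0 1
```

```text
t 12.15 x -0.0889 y -0.0017 th 0.30 F [  1.6 -20.8  -2.3] z 0.0139
[-1.   0.9 -0. ] [-0.02 -0.06  0.54]
```

Emit:
arm_command(
  steps=[
    [[0.002,0,0],[0,0,0],0.7],
    [[0.006,0,0],[0,0,0],0.7],
    [[0.015,0,0],[0,0,0],0.7],
    [[0.03,0,0],[0,0,0],0.7],
    [[0.06,0,0],[0,0,0],0.7],
  ],
)

```text
t: 12.65
tool_pos: [0.5609, -0.0383, 0.0143]
tool_rot: [-1.28, 1.097, -1.108]
contact_force: [-0.2, 0.4, -0.1]
opening: 0.0598
```

Emit:
arm_command(
  steps=[
    [[0.04,0,0],[0,0,0],0.7],
    [[0.08,0,0],[0,0,0],0.7],
    [[0.12,-0.03,0],[0,0,0],0.7],
    [[0.17,-0.07,0],[0,0,0],0.7],
    [[0.21,-0.1,0],[0,0,0],0.7],
  ],
)

```text
t: 13.15
tool_pos: [0.5893, -0.2365, 0.1085]
tool_rot: [-1.279, 1.098, -1.108]
contact_force: [1.2, -1.1, -0.2]
opening: 0.0596
```

```bash
python3 look.py 8
```

```text
t 13.25 pos [ 0.5932 -0.2413  0.1145] F [1.3 0.7 0.9] op 0.060
dock-frame tool [-0.3542 -0.0059]
[[0.14, 0.012, 0.99], [-0.99, -0.015, 0.14], [0.017, -1.0, 0.01]]
```

View pics/t8.png

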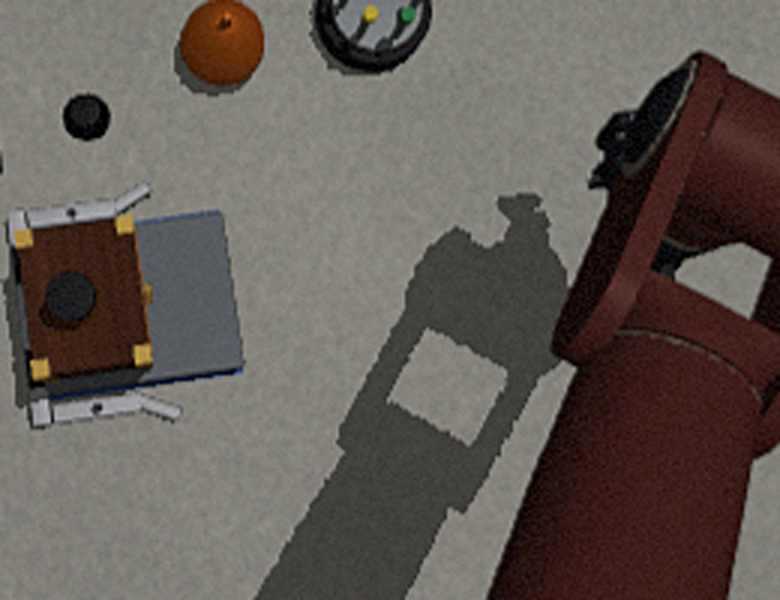

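View pics/s8.png

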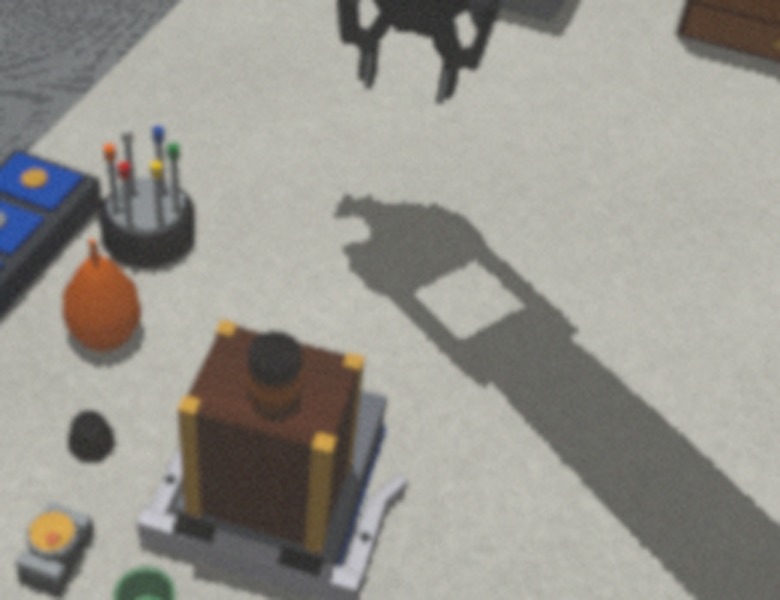

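Emit:
arm_command(
  steps=[
    [[0.0,-0.05,0],[0,0,0],0.7],
    [[0.0,-0.1,0],[0,0,0],0.7],
    [[0.0,-0.1,0],[0,0,0],0.7],
    [[0.0,-0.1,0],[0,0,0],0.7],
    [[0.0,-0.1,0],[0,0,0],0.7],
  ],
)

```text
t: 13.75
tool_pos: [0.5911, -0.2393, 0.2124]
tool_rot: [-1.276, 1.092, -1.119]
contact_force: [-0.9, -0.0, -0.5]
opening: 0.0596
```

```bash
cat > fin.py <<'E'
from go import *
t=ctrl.get_image('top');s=ctrl.get_image('side')
T=lambda u,v:(u/3+250-.33,v/3+140-.33);S=lambda u,v:(u/3+240-.33,v/3+100-.33)
ch,r=fit([(t,[((-75,-60,40),T(220,211)),((-75,60,40),T(243,369)),((75,-50,160),T(13,230)),((-5,-50,160),T(133,214)),((-5,50,160),T(152,367)),((75,50,160),T(31,378))]),
 (s,[((75,-50,160),S(181,404)),((75,50,160),S(334,442)),((-5,50,160),S(364,357)),((-75,60,40),S(386,398))])],[.54,.1,1.7]);print(ch,r.tolist())
c,sn=np.cos(DOCK[2]),np.sin(DOCK[2]);d=ch[:2]-DOCK[:2]
print('chest in dock',c*d[0]+sn*d[1],-sn*d[0]+c*d[1],np.degrees(ch[2]-DOCK[2]))
for k in 'jar blower dish carousel holder cup loupe'.split(): print(k,[(np.round(b['position']),round(b['confidence'],2)) for b in ctrl.boxes_of(t,k)[:1]])
state()
E
python3 fin.py
```

```text
[0.53964534 0.10488547 1.71057991] [[0.7, 0.2], [0.5, -0.6], [0.8, 0.6], [-0.7, 0.7], [-0.5, -2.1], [0.8, -0.3], [-0.3, 1.3], [-1.2, 2.9], [0.3, 0.1], [1.1, -0.9]]
chest in dock -0.003908143030723076 -0.00041316301914146134 0.12489945329444702
jar [(array([240., 274.]), 0.64)]
blower [(array([152., 324.]), 0.65)]
dish [(array([271., 221.]), 0.69)]
carousel [(array([142., 375.]), 0.89)]
holder [(array([192., 240.]), 0.71)]
cup [(array([224., 230.]), 0.74)]
loupe [(array([178., 279.]), 0.67)]
t 14.20 pos [ 0.5918 -0.2396  0.2139] F [-0.4  0.6  0.9] op 0.060
dock-frame tool [-0.3523 -0.0048]
[[0.14, 0.011, 0.99], [-0.99, -0.015, 0.14], [0.016, -1.0, 0.009]]
```

```bash
python3 - <<'E'
from go import *
t=ctrl.get_image('top')
q=unproj(t,np.array([(92,237),(112,398),(278,210),(302,372)])/3+[230-.33,140-.33],0)
q2=unproj(t,np.array([(89,213),(110,425)])/3+[230-.33,140-.33],.03)
c,s=np.cos(DOCK[2]),np.sin(DOCK[2])
for p in np.r_[q,q2]:
    d=p[:2]-DOCK[:2];print(np.round([c*d[0]+s*d[1],-s*d[0]+c*d[1]],4))
E
python3 - <<'E'
import cv2
a=cv2.imread('pics/s8.png')[380:600,100:420];cv2.imwrite('pics/s8z.png',cv2.resize(a,None,fx=2.4,fy=2.4,interpolation=cv2.INTER_CUBIC))
E
```

```text
[ 0.0706 -0.0657]
[0.0705 0.0617]
[-0.0783 -0.0675]
[-0.0791  0.0618]
[ 0.0688 -0.0807]
[0.0726 0.0823]
```

View pics/s8z.png

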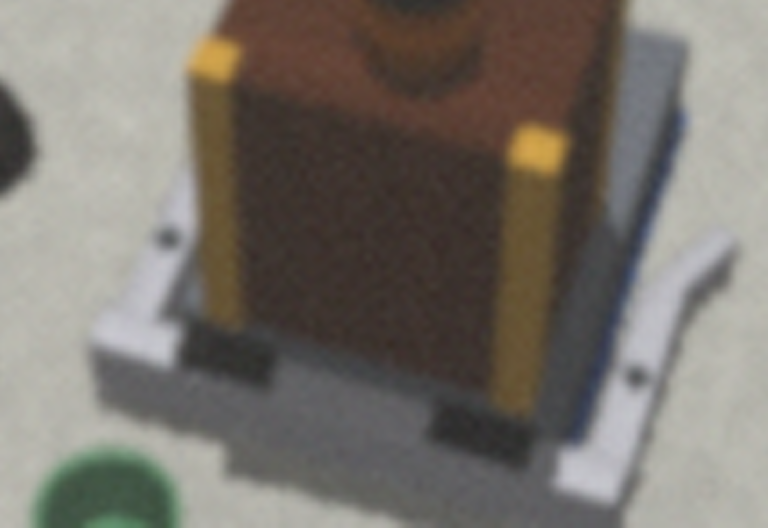

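```bash
python3 -c "
from station import ctrl
print(ctrl.finish_job())"
```

```text
the job is handed in; nothing more can be done
None
```

The chest is in its dock, against the end stop, with the oil jar still standing on top. I handed the job in at about 14 s of the 59 s allowed.

I pushed it with two spread fingers low on the rear face of the grey plinth, along a gentle S-curve into the dock. At the stop I pressed to about 21 N; the tool did not move any further. Then I backed the arm off and raised it clear.

Last checks:
- **Squareness and centring:** the final picture fit puts the chest within 0.5 mm of the dock's centre line and about 0.1° of square.
- **Against the stop:** my first dock estimate disagreed and put the chest about 4 mm short. Re-measuring the stop face from the blue floor patch put the stop itself about 4 mm nearer than I had assumed. That agrees with where the push stopped, so I judge the chest to be seated.
- **Other things on the bench:** the blower, dish, carousel, holder and cup were found within about 2 pixels of where they started. The network missed the loupe in the first top picture; in the pictures it sits where it did at the start.
- **Contact:** the tool force reads about zero, and the arm is touching nothing.

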